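# Shake a sample jar and run it in under the measuring lens

### The arm

A 7-joint arm with a two-finger parallel gripper is mounted at the origin on the work surface. World frame = base frame: x ahead of the robot, y to its left, z up, the work surface at z = 0. Lengths are in m, angles in degrees, forces in N, time in s.
With the tool pointing down it reaches from about 0.425 to 0.875 m from the base axis. Payload 4.7 kg.
Tool frame: the origin (TCP) lies on the centre line of the jaws, within the pads' length; the fingertips stand 8 mm ahead of it and the grasp point (between the pads) lies 11 mm behind it; z points along the fingers, y is the direction in which the jaws open and shut (so a half turn about z gives the same grasp; the last joint's range is limited). The gripper opens to 87 mm and grips with 3 to 60 N. Pads are 19 mm wide; open, the fingers measure 117 mm over their backs; the gripper's body (75 mm by 190 mm) begins 51 mm behind the grasp point.
Start: joints at [-74.02, 18.392, -4.016, 83.108, 1.295, 78.541, -3.26], TCP at [0.17, 0.627, 0.231] pointing down, gripper open.
Joint ranges: [-163.93, 163.93], [-17.29, 119.83], [-79.2, 71.16], [3.27, 140.29], [-89.18, 269.18], [5.43, 117.66], [-154.24, 154.24]. Speed limits (degrees/s): [147.25, 147.25, 180, 180, 180, 180, 180].

### API

Orientations are given as [roll, pitch, yaw] about the fixed x, y, z axes, in that order (R = Rz(yaw) Ry(pitch) Rx(roll)).
In Python, from cell import env gives the robot as it stands. The module is installed in compiled form; this text tells all that it offers.
- The arm moves only by the tool move_arm, never from a script. Its argument "steps" is a list of rows, each a list of 2 entries, a list of its own where there are three numbers: the shift along the tool's x, y, z in m, then the turn about the tool's z in rad. A call has 1 to 20 rows; each row is the pose to reach, as a shift and turn from the pose commanded when the call began, along the tool's axes at that moment; what a row does not reach only later rows make up. A row lasts 1/8 s, in which the tool goes at most 62.5 mm and 10.7 degrees, less where a joint would pass 70% of its speed; a pose out of reach is approached as far as the arm can. A call with a gripper value outside its range is refused whole. "hand" is the closure, from -1 (fully open) to 1 (shut), set as the call begins (left out, the last holds). The fingers move at their own pace and stop on an object; "squeeze" is the grip in N (left out, the last holds). Time passes only in rows, so rows that repeat a pose let the fingers close. It gives the time, the measured TCP pose, the force and the opening at its end, in the units of the state.
- env.get_obs(): the state, without advancing time (a new reading comes with each control period).
- env.read_camera(name): name is "scene" or "top" or "wrist"; returns (picture, depth): 480x640x3 uint8, red, green, blue; 480x640 float32, m along the optical axis (not along the pixel's ray), 0 where there is no reading.
- env.calibration(name): a dict with "intrinsics" (3x3 intrinsics, pixels), "position" and "orientation" of the camera in the world; the wrist camera has in their place "mount" (4x4, takes a point from camera to tool coordinates, whose origin is the TCP and whose axes are the flange's). Camera axes: x right, y up, looking along -z (the intrinsics and any distortion apply to the point x, -y, -z); pixel columns grow to the right and rows downward; lengths in m; the calibration is good to about 2 mm. The wrist camera is an equidistant fisheye: a pixel r from the principal point sees the ray r / f radians off the axis. A picture is of the moment at which its call begins: read the wrist's pose just before it. calibration takes no time and is no camera call.
- env.sign_off(): hands the job in, once; it reports no verdict.
Trained networks look in the newest picture that a camera, given by its name, has taken for a name from the list of things; names that differ only in an ending like _2 or _b are one class to them, and where a whole thing is asked for, a point or a joint stands for the part that bears it (a point fixed in the world has none). Each returns a list of dicts, best first, with "conf" (0 to 1); they miss things now and then, are a little off and sometimes report something else, mostly with a low value. They report only what shows in the picture. A call takes as long as a camera call. They do not tell look-alikes from the thing itself.
- env.cut_out(camera, query): "region" (480x640 bool, what is visible of it) and "uv" ([column, row] in pixels, amid what is visible of it).
The state is a dict: "time_s": time; "qpos": joint angles; "joint_velocities": joint speeds; "effort": joint torques, N m; "tool_pos": TCP position; "tool_rot": TCP orientation; "force": force on the tool from outside, world axes, zero at the start; "wrist_torque": the same for the moment, N m; "grip_width": finger opening in m.
Only numpy, scipy, OpenCV 4.12 (cv2) and the standard library are available. Lean on these libraries where they do the work, as an engineer would, in place of code of your own. Each camera call takes 0.05 s, during which the arm holds its last target. There are 200 camera calls.

### The job

Take the jar with the red cap and, holding it upright, press it down on the blue touch shaker's round rubber pad until the pad is fully depressed; keep it down for two seconds, then stand it gently in the middle of the yellow disc on the measuring stand's stage and let go. Then turn the hand crank clockwise, two full turns until it stops, so that the stage carries the jar in under the lens; move the stage with the crank only, and leave the jar standing there. Do not knock over or shove aside the two other jars.

Things in the scene. Friction and masses are not known exactly. Their poses are not given: they have to be found in the camera images.
- jar: sample jar to be handled: amber glass cylinder 48 mm in diameter and 70 mm high with a paper label, closed by a RED cap 44 mm in diameter and 16 mm high (86 mm in all), 0.10 to 0.21 kg. Origin: centre of its underside, z up. It stands upright on the table in a row with the two other jars, in any of the three places
- jar_white: bystander jar, the same but with a WHITE cap. Origin: centre of its underside
- jar_green: bystander jar, the same but with a GREEN cap. Origin: centre of its underside
- shaker: touch shaker: blue box 150 x 110 x 62 mm (its own x, y, z), fixed to the table. Origin: centre of its underside
- pad_top (a point): centre of the top face of the shaker's sprung pad, a flat black rubber disc 64 mm in diameter; 85 mm above the table when up. It sinks straight down 10 mm
- pad (a joint): how far the pad is pressed down, in m: 0 up, 0.010 fully depressed (hard stop). The spring starts to give at 3 N and takes 9 N fully down; the weight of the jar alone does not move it
- stand: measuring stand, fixed: white base 340 x 370 x 30 mm, grey column, white overhanging head. Origin on the table under it; x points from crank to track, y along the track; yawed a little. In its frame: crank axis (-0.10, 0.05), disc (0.09, 0.075) when out, (0.09, -0.075) when in, column 50 mm square at (0.09, -0.20), 330 mm high; head over x 0.06..0.12, y -0.225..-0.05, z 0.29..0.33
- lens (a point): lower end of the black lens barrel (44 mm in diameter), 190 mm above the table, on the stand's head. Its axis is vertical
- stage: the stage: dark steel plate 120 x 110 x 14 mm (x, y, z of the stand) sliding on two rails along -y of the stand, 150 mm in all, by the crank only (75 mm a turn). Origin: centre of its underside, 36 mm above the table
- stage_disc (a point): centre of the top of the yellow disc (68 mm in diameter, 3 mm thick) in the middle of the stage, 53 mm above the table. The jar stands on it. The stage starts fully out, 150 mm from under the lens
- crank_axis (a point): on the vertical axis of the hand crank, at the top of its round boss (60 mm in diameter), 45 mm above the table
- crank (a joint): turns of the hand crank in rad: starts at 0, grows clockwise seen from above, stops at 12.57 (two turns) where the stage disc is exactly under the lens. Needs about 4 N at the handle; stays where it is left
- crank_handle (a point): middle of the crank's black upright handle, a freely spinning cylinder 18 mm in diameter, 46 mm high, at 45 mm from the crank axis; this point is 79.5 mm above the table, the handle's top 102.5 mm, its lower end 56.5 mm. It goes round with the crank's aluminium arm (18 mm wide, top 56 mm above the table) and starts at any angle
Mind the look-alikes: they are no part of the job. What is shaped like the shaker but turquoise is not meant.

How it is judged (in metres and radians):
On the way, in this order (a step that is already met when the one before it is completed fails the run):
1. the red-capped jar, held upright by the gripper, keeps the pad fully depressed for 1.5 s (value of joint pad above 0.0085 m and horizontal distance between jar and pad_top below 0.025 m and z of jar in the frame of pad_top below 0.004 m and angle between jar's own z axis and vertical below 0.2 rad and contact force between the fingers and jar above 0.5 N), for 1.5 s.
2. the jar stands released on the yellow disc while the stage is still out (horizontal distance between jar and stage_disc below 0.012 m and z of jar in the frame of stage_disc between -0.004 and 0.004 m and angle between jar's own z axis and vertical below 0.1 rad and contact force between the fingers and jar below 0.05 N and horizontal distance between stage_disc and lens above 0.13 m), for 0.2 s.
3. the crank has been turned a full turn with the jar standing on the disc (horizontal distance between jar and stage_disc below 0.012 m and z of jar in the frame of stage_disc between -0.004 and 0.004 m and angle between jar's own z axis and vertical below 0.1 rad and contact force between the fingers and jar below 0.05 N and value of joint crank above 6.28 rad), for 0.1 s.
4. the stage is fully in, the jar on it under the lens (horizontal distance between jar and stage_disc below 0.012 m and z of jar in the frame of stage_disc between -0.004 and 0.004 m and angle between jar's own z axis and vertical below 0.1 rad and contact force between the fingers and jar below 0.05 N and value of joint crank above 12.25 rad and horizontal distance between stage_disc and lens below 0.006 m), for 0.2 s.
At the end, for the whole second after the job is handed in: The crank is at its stop (beyond 12.25 rad of 12.57), the stage disc is within 6 mm of the lens axis, the red-capped jar stands upright (within 0.1 rad), at rest and released on the yellow disc, its centre within 12 mm of the disc's centre; the pad is up again (within 1.5 mm); both other jars stand (all of step 4 and linear speed of each of jar, stage below 0.02 m/s and value of joint pad below 0.0015 m and angle between each of jar_white, jar_green's own z axis and vertical below 0.3 rad); the robot touches nothing.
It fails at once if another jar is knocked over or shoved more than 40 mm (angle between any of jar_white, jar_green's own z axis and vertical above 0.5 rad or distance of any of jar_white, jar_green from where it was at the start of the episode above 0.04 m).
It fails at once if the red-capped jar is tipped over (angle between jar's own z axis and vertical above 0.7 rad).
It fails at once if the jar is dropped (from more than about 10 mm) (contact force between the fingers and jar below 0.05 N and linear speed of jar above 0.45 m/s).
It fails at once if the stage is pushed by hand instead of cranked (contact force between the fingers and stage above 8 N).
It also fails if it takes over 72 s, if anything falls off the work surface, if the arm or the gripper's body presses on something with over 40 N, if the wrist force passes 120 N, or if a joint passes its speed limit or range.

## Working session

There is one attempt and no reset: what is moved stays moved. The work goes in short steps, Python scripts to look and compute and a tool call to move; the robot and the scene stay as the last step left them, time stands still between calls to the robot, and variables do not carry over. Pictures are saved under pics/ and viewed, about 8 in all and at most 12, crops included, and the job is handed in when it is done.

Besides the shell and the picture viewer there is one more tool, called as name(argument=value, ...), one argument or row to a line, values as JSON. move_arm: Moves the arm, as the interface text tells. Its arguments: {"type":"object","properties":{"steps":{"type":"array"},"hand":{"type":"number"},"squeeze":{"type":"number"}},"required":["steps"]}

```bash
mkdir -p pics; cat > h.py <<'E'
import numpy as np, cv2
from cell import env
from scipy.spatial.transform import Rotation as R
def cloud(name):
    img,d=env.read_camera(name); c=env.calibration(name)
    K=np.array(c["intrinsics"]); v,u=np.mgrid[0:480,0:640]
    x=(u-K[0,2])/K[0,0]*d; y=(v-K[1,2])/K[1,1]*d
    P=np.stack([x,-y,-d],-1)
    o=np.array(c["orientation"])
    M=o if o.shape==(3,3) else R.from_euler('xyz',o,degrees=True).as_matrix()
    return img,d,P@M.T+np.array(c["position"])
E
python3 - <<'E'
from h import *
print(env.get_obs())
for n in("scene","top","wrist"):
    c=env.calibration(n); print(n,c)
    
for n in("scene","top"):
    i,d,P=cloud(n); np.savez(f"{n}.npz",i=i,d=d,P=P)
    cv2.imwrite(f"pics/{n}1.png",i[...,::-1])
    print(n,np.nanmedian(P[200:300,200:400].reshape(-1,3),0))
E
```

```text
{'time_s': 0.0, 'qpos': array([-74.02133109,  18.4400703 ,  -4.01651089,  83.17697404,
         1.29671845,  78.53974368,  -3.25906398]), 'joint_velocities': array([-0.03614126,  0.02417785, -0.02909976, -0.13711351, -0.03287797,
        0.04871704,  0.03033348]), 'effort': array([-3.83471559e-05, -4.91292000e+01, -4.03700704e-01, -3.12529564e+01,
       -6.38295896e-02,  4.37053596e-02,  1.71774759e-04]), 'tool_pos': array([0.17000808, 0.62680395, 0.22943203]), 'tool_rot': array([-1.79888557e+02,  7.16729600e-03,  1.64833342e+02]), 'force': array([-0.39365071, -0.4002104 , -0.42354003]), 'wrist_torque': array([-0.0219443 , -0.06774969,  0.04121096]), 'grip_width': 0.08715340097988203}
scene {'intrinsics': array([[444.11116935,   0.        , 314.78305224],
       [  0.        , 444.11116935, 242.27387444],
       [  0.        ,   0.        ,   1.        ]]), 'position': array([1.17072557, 0.59107013, 0.63631921]), 'orientation': array([ 60.15748064,  -0.2524082 , 125.81882461])}
top {'intrinsics': array([[623.94955168,   0.        , 320.04827413],
       [  0.        , 623.94955168, 241.50663762],
       [  0.        ,   0.        ,   1.        ]]), 'position': array([0.31062397, 0.09713482, 1.61553604]), 'orientation': array([  6.45719954,   0.45518514, -91.36530106])}
wrist {'intrinsics': array([[371.64829954,   0.        , 319.98868545],
       [  0.        , 371.64829954, 235.21894783],
       [  0.        ,   0.        ,   1.        ]]), 'mount': array([[ 4.99446776e-04,  9.52879358e-01,  3.03349107e-01,
         8.33689202e-02],
       [ 9.99999872e-01, -5.01300407e-04, -7.17585840e-05,
         4.87235955e-04],
       [ 8.36917571e-05,  3.03349104e-01, -9.52879486e-01,
        -1.55351794e-01],
       [ 0.00000000e+00,  0.00000000e+00,  0.00000000e+00,
         1.00000000e+00]])}
scene [ 0.32701492 -0.06221573 -0.00057003]
top [0.4716722  0.15707947 0.00165021]
```

View pics/top1.png

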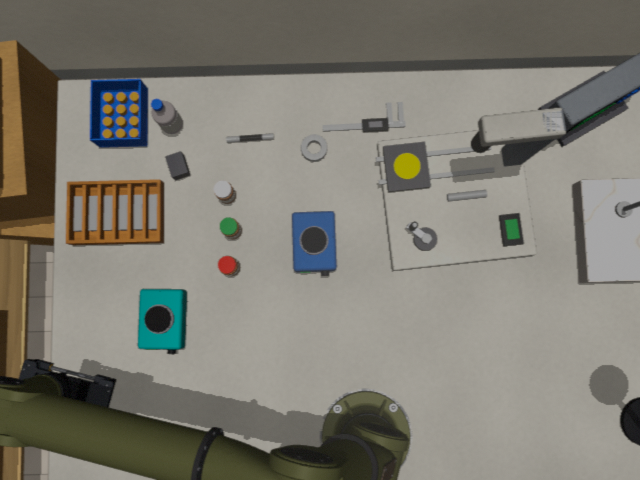

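View pics/scene1.png

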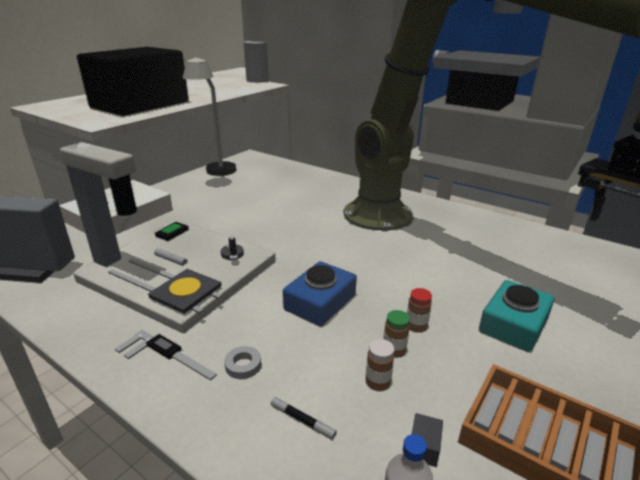

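Top view: the red-capped jar is at (228,266), green at (228,228), white at (223,191). The blue shaker's pad is at (314,240); the turquoise box at (162,318) is the look-alike. The yellow disc is at (407,166), the crank boss at (424,238) and its handle near (412,228). Next I measure them and make one confirming crop.

```bash
python3 - <<'E'
from h import *
T=np.load("top.npz");S=np.load("scene.npz")
def fit(name,Z,mask,zr,box):
    P=Z["P"];i=Z["i"].astype(int)
    hsv=cv2.cvtColor(Z["i"],cv2.COLOR_RGB2HSV)
    (x0,x1),(y0,y1)=box
    m=(P[...,2]>zr[0])&(P[...,2]<zr[1])&(P[...,0]>x0)&(P[...,0]<x1)&(P[...,1]>y0)&(P[...,1]<y1)
    if mask is not None: m&=mask(hsv[...,0].astype(int),hsv[...,1],hsv[...,2])
    p=P[m]
    if len(p)<5: print(name,len(p));return
    (c,s,a)=cv2.minAreaRect(p[:,:2].astype(np.float32))
    (cc,r)=cv2.minEnclosingCircle(p[:,:2].astype(np.float32))
    print(name,len(p),"mean",p.mean(0).round(4),"rect",np.round(c,4),np.round(s,4),round(a,1),"circ",np.round(cc,4),round(r,4))
def at(Z,u,v): return Z["P"][v,u]
for u,v in((228,266),(228,228),(223,191),(314,240),(407,166),(424,238),(412,228),(485,140)): print(u,v,at(T,u,v).round(4))
for n,Z in(("T",T),("S",S)):
    g=lambda u,v,w=.08:((at(T,u,v)[0]-w,at(T,u,v)[0]+w),(at(T,u,v)[1]-w,at(T,u,v)[1]+w))
    print(n)
    fit("red",Z,lambda h,s,v:((h<8)|(h>172))&(s>150),(.078,.1),g(228,266))
    fit("green",Z,lambda h,s,v:(h>45)&(h<80)&(s>120),(.078,.1),g(228,228))
    fit("white",Z,lambda h,s,v:(s<60),(.078,.1),g(223,191,.05))
    fit("pad",Z,lambda h,s,v:v<60,(.078,.1),g(314,240))
    fit("disc",Z,lambda h,s,v:(h>18)&(h<35)&(s>150),(.045,.065),g(407,166))
    fit("plate",Z,None,(.044,.06),g(407,166,.09))
    fit("base",Z,None,(.022,.0345),((.2,.8),(-.42,-.0)))
    fit("boss",Z,None,(.039,.05),g(424,238,.05))
    fit("arm",Z,None,(.051,.06),g(424,238,.07))
    fit("handle",Z,None,(.065,.11),g(424,238,.07))
    fit("handletop",Z,None,(.096,.11),g(424,238,.07))
    fit("shaker",Z,lambda h,s,v:(h>100)&(h<125)&(s>100),(.055,.068),g(314,240,.12))
im=T["i"][...,::-1]
a=cv2.resize(im[130:290,200:340],None,fx=3.,fy=3.,interpolation=cv2.INTER_CUBIC)
b=cv2.resize(im[200:275,375:450],(375,375),interpolation=cv2.INTER_CUBIC)
o=np.zeros((480,800,3),np.uint8);o[:480,:420]=a;o[:375,425:800]=b
cv2.imwrite("pics/crop1.png",o)
E
```

```text
228 266 [0.4289 0.3327 0.0874]
228 228 [0.5227 0.3316 0.0901]
223 191 [0.6159 0.3434 0.0895]
314 240 [0.4886 0.1201 0.0812]
407 166 [ 0.676  -0.1211  0.0536]
424 238 [ 0.4893 -0.1555  0.0598]
412 228 [ 0.5122 -0.123   0.084 ]
485 140 [ 0.6634 -0.2493  0.3284]
T
red 240 mean [0.4328 0.336  0.0861] rect [0.4327 0.336 ] [0.0414 0.042 ] 15.4 circ [0.4328 0.3366] 0.0217
green 211 mean [0.5287 0.3321 0.0865] rect [0.5282 0.3321] [0.0405 0.0385] 44.4 circ [0.5285 0.3318] 0.0212
white 248 mean [0.6224 0.3454 0.0863] rect [0.6231 0.3454] [0.0434 0.043 ] 26.4 circ [0.6235 0.3459] 0.023
pad 454 mean [0.4894 0.1213 0.0855] rect [0.4897 0.1213] [0.057  0.0583] 88.6 circ [0.4895 0.1214] 0.0306
disc 537 mean [ 0.6771 -0.1202  0.0533] rect [ 0.6765 -0.1199] [0.0651 0.0667] 85.5 circ [ 0.6773 -0.1205] 0.0349
plate 1871 mean [ 0.6757 -0.121   0.0509] rect [ 0.6766 -0.1152] [0.1219 0.1332] 5.6 circ [ 0.6768 -0.1213] 0.0799
base 11458 mean [ 0.5767 -0.2432  0.0292] rect [ 0.619  -0.2359] [0.3848 0.3759] 4.9 circ [ 0.6161 -0.2257] 0.2598
boss 289 mean [ 0.4872 -0.1619  0.0444] rect [ 0.4918 -0.1425] [0.0
[... 1141 characters left out ...]
9 -0.1222] 0.0798
base 7694 mean [ 0.6175 -0.2358  0.0288] rect [ 0.5984 -0.2441] [0.3422 0.3787] 5.0 circ [ 0.6003 -0.2492] 0.2477
boss 147 mean [ 0.4972 -0.1593  0.0437] rect [ 0.5032 -0.1539] [0.0837 0.0571] 43.7 circ [ 0.5021 -0.1539] 0.0435
arm 39 mean [ 0.5174 -0.136   0.0549] rect [ 0.5085 -0.1462] [0.0676 0.0165] 55.7 circ [ 0.5077 -0.1456] 0.0344
handle 112 mean [ 0.5224 -0.1261  0.0868] rect [ 0.5201 -0.1279] [0.0203 0.0175] 76.1 circ [ 0.5198 -0.1281] 0.0106
handletop 32 mean [ 0.5212 -0.1281  0.1005] rect [ 0.5206 -0.1287] [0.0195 0.0149] 45.3 circ [ 0.5197 -0.1284] 0.0103
shaker 1165 mean [0.5121 0.1315 0.0602] rect [0.4955 0.1213] [0.1476 0.1057] 0.4 circ [0.4944 0.1177] 0.0863
```

View pics/crop1.png

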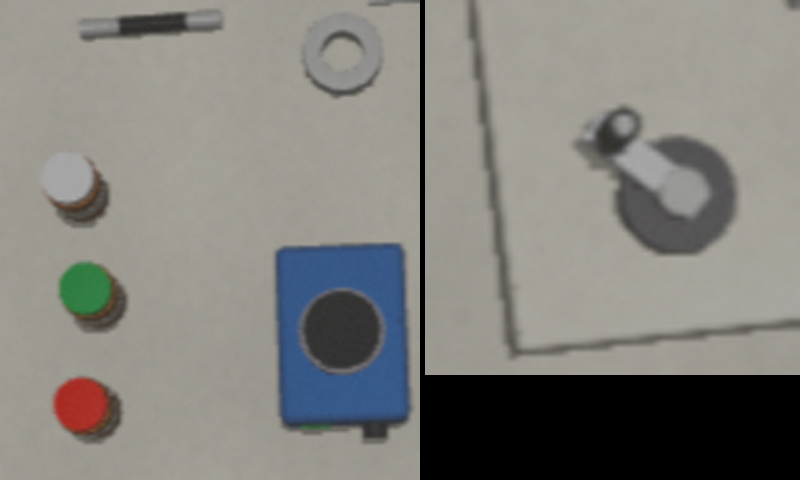

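The crop confirms it: red jar at left bottom (80,405), blue shaker with black pad at (342,330), crank handle up-left of its boss. Estimates in m: jar (0.434,0.336), pad (0.491,0.121), disc (0.677,-0.122), crank axis about (0.490,-0.163), handle (0.519,-0.128). I'm moving above the jar with yaw 180, so tool x = -X, y = +Y and z = down.

move_arm(
  steps=[
    [[-0.1,-0.06,0.01],-0.1],
    [[-0.2,-0.13,0.02],-0.2],
    [[-0.331,-0.212,0.03],-0.265],
    [[-0.331,-0.212,0.03],-0.265],
    [[-0.331,-0.212,0.03],-0.265],
    [[-0.331,-0.212,0.03],-0.265],
    [[-0.331,-0.212,0.03],-0.265],
    [[-0.331,-0.212,0.03],-0.265],
    [[-0.331,-0.212,0.03],-0.265],
    [[-0.331,-0.212,0.03],-0.265],
  ],
  hand=-1,
)

```text
time_s: 1.35
tool_pos: [0.4326, 0.3381, 0.2006]
tool_rot: [180.0, -0.0, -179.8]
force: [-0.5, 0.2, 0.6]
grip_width: 0.0869
```

```bash
cat >> h.py <<'E'
def wrist():
    o=env.get_obs(); img,d=env.read_camera("wrist"); c=env.calibration("wrist")
    K=np.array(c["intrinsics"]); M=np.array(c["mount"])
    v,u=np.mgrid[0:480,0:640]; a=(u-K[0,2])/K[0,0]; b=(v-K[1,2])/K[1,1]
    th=np.hypot(a,b); k=np.tan(np.minimum(th,1.45))/np.maximum(th,1e-9)
    P=np.stack([a*k*d,-b*k*d,-d],-1)
    P=P@M[:3,:3].T+M[:3,3]
    W=P@R.from_euler('xyz',o["tool_rot"],degrees=True).as_matrix().T+o["tool_pos"]
    W[d<=0]=np.nan
    return img,d,W,o
def sel(img,W,f,zr,c,w):
    h=cv2.cvtColor(img,cv2.COLOR_RGB2HSV); H,S,V=[h[...,k].astype(int) for k in range(3)]
    m=f(H,S,V)&(W[...,2]>zr[0])&(W[...,2]<zr[1])&(abs(W[...,0]-c[0])<w)&(abs(W[...,1]-c[1])<w)
    p=W[m]
    if len(p)<5: return len(p)
    q=p[:,:2].astype(np.float32); r=cv2.minAreaRect(q); e=cv2.minEnclosingCircle(q)
    return len(p),p.mean(0).round(4),"rect",np.round(r[0],4),np.round(r[1],4),"circ",np.round(e[0],4),round(e[1],4)
red=lambda h,s,v:((h<8)|(h>172))&(s>150)
yel=lambda h,s,v:(h>18)&(h<35)&(s>150)
blk=lambda h,s,v:v<60
any_=lambda h,s,v:v>=0
E
python3 - <<'E'
from h import *
i,d,W,o=wrist()
cv2.imwrite("pics/w1.png",i[...,::-1])
print(o["tool_pos"],o["qpos"])
print(sel(i,W,red,(.075,.1),(.434,.336),.06))
print(sel(i,W,blk,(.075,.1),(.491,.121),.06))
E
```

```text
[0.4325944  0.33813123 0.2005739 ] [-48.13636808   7.02634446   8.00592858 100.35822161  -1.06078183
  72.6856695   50.35707264]
(714, array([0.4261, 0.336 , 0.0872]), 'rect', array([0.4336, 0.3351]), array([0.0423, 0.0415]), 'circ', array([0.4337, 0.335 ]), 0.0216)
(1563, array([0.4767, 0.1247, 0.0854]), 'rect', array([0.4762, 0.1213]), array([0.0637, 0.0345]), 'circ', array([0.4873, 0.1205]), 0.0319)
```

View pics/w1.png

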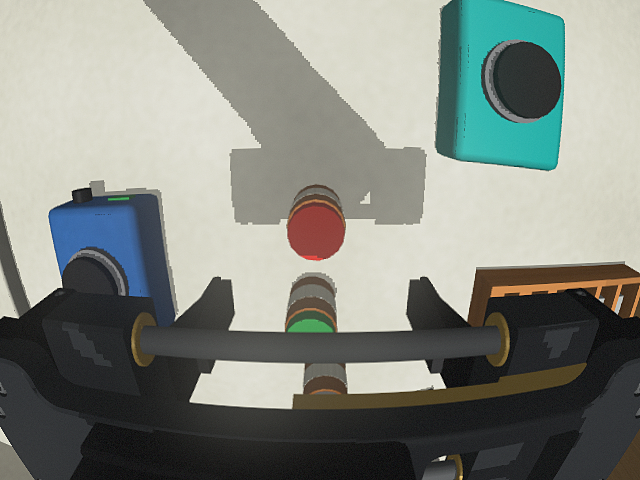

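The wrist view shows the red cap at (316,230) between the open fingers' columns, measured at (0.434,0.335). Descending and gripping.

move_arm(
  steps=[
    [[-0.001,-0.003,0.05],0],
    [[-0.001,-0.003,0.09],0],
    [[-0.001,-0.003,0.12],0],
    [[-0.001,-0.003,0.145],0],
    [[-0.001,-0.003,0.163],0],
    [[-0.001,-0.003,0.163],0],
    [[-0.001,-0.003,0.163],0],
  ],
)

```text
time_s: 2.28
tool_pos: [0.4356, 0.3339, 0.0385]
tool_rot: [179.9, 0.1, -180.0]
force: [-1.0, 0.6, -0.1]
grip_width: 0.0869
```

move_arm(
  steps=[
    [[0,0,0],0],
    [[0,0,0],0],
    [[0,0,0],0],
    [[0,0,0],0],
    [[0,0,0],0],
    [[0,0,0],0],
    [[0,0,0],0],
    [[0,0,0],0],
  ],
  hand=1,
  squeeze=40,
)

```text
time_s: 3.28
tool_pos: [0.4352, 0.3333, 0.0376]
tool_rot: [180.0, 0.0, -180.0]
force: [-0.2, 1.1, -0.7]
grip_width: 0.0472
```

move_arm(
  steps=[
    [[0,0,-0.02],0],
    [[0,0,-0.05],0],
    [[0,0,-0.09],0],
    [[0,0,-0.12],0],
    [[0,-0.03,-0.125],0],
    [[-0.02,-0.07,-0.125],0],
    [[-0.035,-0.11,-0.125],0],
    [[-0.045,-0.15,-0.125],0],
    [[-0.053,-0.19,-0.125],0],
    [[-0.056,-0.212,-0.125],0],
    [[-0.056,-0.212,-0.125],0],
    [[-0.056,-0.212,-0.125],0],
    [[-0.056,-0.212,-0.125],0],
    [[-0.056,-0.212,-0.125],0],
  ],
)

```text
time_s: 5.03
tool_pos: [0.491, 0.1221, 0.1625]
tool_rot: [180.0, -0.0, -179.9]
force: [-0.0, 0.1, -2.2]
grip_width: 0.0473
```

```bash
python3 - <<'E'
from h import *
i,d,W,o=wrist()
cv2.imwrite("pics/w2.png",i[...,::-1])
i2,_,P=cloud("top")
print(o["tool_pos"],o["force"])
print("red w",sel(i,W,red,(.15,.3),(.491,.121),.06))
print("red top",sel(i2,P,red,(.15,.3),(.491,.121),.06))
print("pad w",sel(i,W,blk,(.08,.09),(.491,.121),.05))
b=np.array([100,125]);print("shaker",sel(i,W,lambda h,s,v:(h>100)&(h<125)&(s>100),(.055,.068),(.49,.121),.1))
E
```

```text
[0.4909713  0.12212063 0.16248823] [-0.01876013  0.1161577  -2.21839382]
red w (6291, array([0.4839, 0.123 , 0.2103]), 'rect', array([0.4939, 0.1219]), array([0.0502, 0.0512]), 'circ', array([0.4893, 0.1225]), 0.031)
red top 0
pad w (2889, array([0.4745, 0.1172, 0.086 ]), 'rect', array([0.48  , 0.1172]), array([0.0425, 0.0622]), 'circ', array([0.4896, 0.1188]), 0.0315)
shaker (12684, array([0.4536, 0.1193, 0.0629]), 'rect', array([0.473 , 0.1185]), array([0.1137, 0.1086]), 'circ', array([0.4741, 0.1181]), 0.0763)
```

View pics/w2.png

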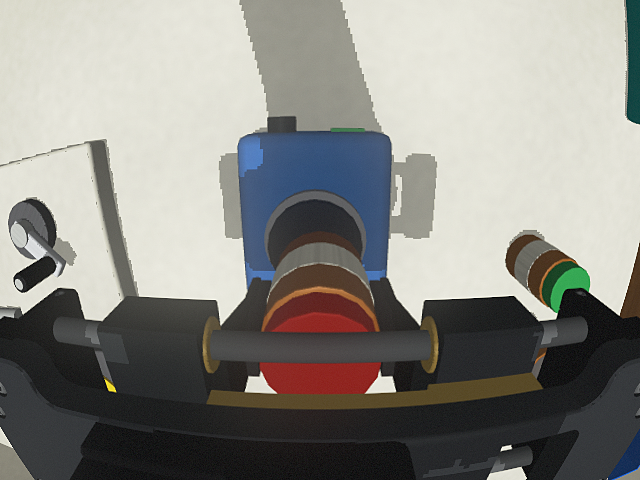

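The jar is upright in the grip (cap at (320,340)) and centred above the blue shaker's pad (316,240). Pressing in stages and watching the force.

move_arm(
  steps=[
    [[0,-0.002,0.015],0],
    [[0,-0.002,0.028],0],
    [[0,-0.002,0.036],0],
    [[0,-0.002,0.041],0],
    [[0,-0.002,0.045],0],
    [[0,-0.002,0.049],0],
    [[0,-0.002,0.051],0],
    [[0,-0.002,0.051],0],
    [[0,-0.002,0.051],0],
    [[0,-0.002,0.051],0],
  ],
)

```text
time_s: 6.38
tool_pos: [0.4914, 0.1191, 0.1126]
tool_rot: [180.0, 0.0, -180.0]
force: [-3.8, -0.8, 8.3]
grip_width: 0.0474
```

move_arm(
  steps=[
    [[0,0,0.001],0],
    [[0,0,0.002],0],
    [[0,0,0.002],0],
    [[0,0,0.002],0],
    [[0,0,0.002],0],
    [[0,0,0.002],0],
  ],
)

```text
time_s: 7.12
tool_pos: [0.4916, 0.1191, 0.1125]
tool_rot: [179.9, 0.0, -180.0]
force: [-7.6, -2.2, 18.4]
grip_width: 0.0471
```

At the hard stop: 18 N with no further travel. Holding for over 2 s.

move_arm(
  steps=[
    [[0,0,0],0],
    [[0,0,0],0],
    [[0,0,0],0],
    [[0,0,0],0],
    [[0,0,0],0],
    [[0,0,0],0],
    [[0,0,0],0],
    [[0,0,0],0],
    [[0,0,0],0],
    [[0,0,0],0],
    [[0,0,0],0],
    [[0,0,0],0],
    [[0,0,0],0],
    [[0,0,0],0],
    [[0,0,0],0],
    [[0,0,0],0],
    [[0,0,0],0],
    [[0,0,0],0],
  ],
)

```text
time_s: 9.38
tool_pos: [0.4916, 0.1191, 0.1125]
tool_rot: [179.9, 0.0, -180.0]
force: [-7.1, -2.6, 18.9]
grip_width: 0.0476
```

```bash
python3 - <<'E'
from h import *
i,d,W,o=wrist()
print(o["tool_pos"],o["force"])
m=sel(i,W,blk,(.065,.095),(.491,.119),.04);print("pad w",m)
E
```

```text
[0.49158197 0.11914294 0.11248455] [-7.06714493 -2.58460764 18.88187801]
pad w (2397, array([0.4724, 0.118 , 0.0759]), 'rect', array([0.476 , 0.1193]), array([0.063 , 0.0421]), 'circ', array([0.4861, 0.1193]), 0.0323)
```

The pad top reads 0.076 (it was 0.086), so it is fully down. Lifting and carrying the jar over the disc.

move_arm(
  steps=[
    [[0,0,-0.005],0],
    [[0,0,-0.015],0],
    [[0,0,-0.03],0],
    [[0,0,-0.055],0],
    [[-0.02,-0.02,-0.075],0],
    [[-0.04,-0.05,-0.08],0],
    [[-0.065,-0.085,-0.08],0],
    [[-0.09,-0.12,-0.08],0],
    [[-0.12,-0.155,-0.08],0],
    [[-0.145,-0.19,-0.08],0],
    [[-0.165,-0.215,-0.08],0],
    [[-0.18,-0.233,-0.08],0],
    [[-0.186,-0.241,-0.08],0],
    [[-0.186,-0.241,-0.08],0],
    [[-0.186,-0.241,-0.08],0],
    [[-0.186,-0.241,-0.08],0],
    [[-0.186,-0.241,-0.08],0],
  ],
)

```text
time_s: 11.55
tool_pos: [0.6771, -0.1211, 0.1898]
tool_rot: [180.0, 0.0, -179.9]
force: [0.0, -0.6, -1.5]
grip_width: 0.0471
```

```bash
python3 - <<'E'
from h import *
i,d,W,o=wrist()
cv2.imwrite("pics/w3.png",i[...,::-1])
print(o["tool_pos"],o["force"],o["qpos"])
print("red w",sel(i,W,red,(.15,.3),(.677,-.122),.06))
print("disc w",sel(i,W,yel,(.04,.065),(.677,-.122),.06))
# edges of disc (y extent) by rows and circle fit
h=cv2.cvtColor(i,cv2.COLOR_RGB2HSV);m=(h[...,0]>18)&(h[...,0]<35)&(h[...,1]>150)&(abs(W[...,2]-.053)<.01)
p=W[m];print("disc minx",p[:,0].min(),"y",p[:,1].min(),p[:,1].max())
print("plate",sel(i,W,any_,(.044,.06),(.677,-.122),.09))
print("handletop",sel(i,W,any_,(.096,.11),(.519,-.128),.03))
print("handle",sel(i,W,any_,(.065,.11),(.519,-.128),.03))
print("boss",sel(i,W,blk,(.038,.05),(.49,-.16),.05))
E
```

```text
[ 0.67714207 -0.1210596   0.18982157] [ 0.0099173  -0.61343264 -1.54966496] [-12.68277179  25.71200124  28.4671932   81.2002601  -12.32934434
  76.15749952 106.40985958]
red w (6299, array([ 0.67  , -0.1201,  0.2375]), 'rect', array([ 0.6715, -0.1204]), array([0.0566, 0.0375]), 'circ', array([ 0.6814, -0.1207]), 0.029)
disc w (3606, array([ 0.6682, -0.1232,  0.0542]), 'rect', array([ 0.6696, -0.1233]), array([0.0513, 0.0669]), 'circ', array([ 0.6777, -0.1232]), 0.0343)
disc minx 0.643898113721955 y -0.15611976368613523 -0.08931313104608621
plate (13481, array([ 0.6597, -0.1232,  0.052 ]), 'rect', array([ 0.6754, -0.1234]), array([0.1164, 0.1106]), 'circ', array([ 0.674 , -0.1228]), 0.0776)
handletop (556, array([ 0.5204, -0.129 ,  0.1033]), 'rect', array([ 0.5201, -0.1293]), array([0.0168, 0.0159]), 'circ', array([ 0.5191, -0.129 ]), 0.0092)
handle (785, array([ 0.522 , -0.1288,  0.097 ]), 'rect', array([ 0.5201, -0.1293]), array([0.0159, 0.0168]), 'circ', array([ 0.5193, -0.129 ]), 0.0093)
boss 1
```

View pics/w3.png

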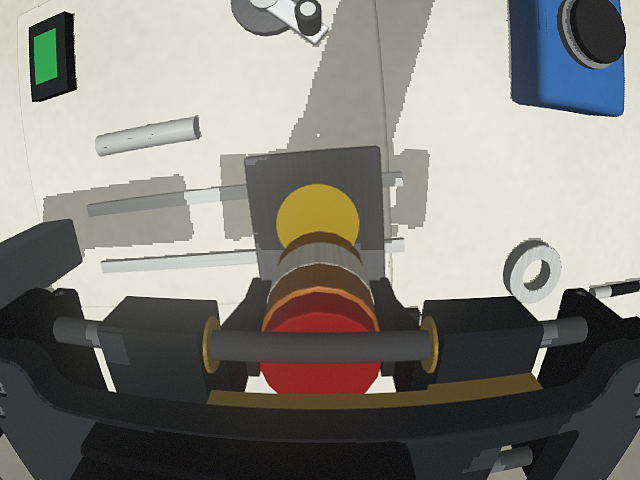

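The disc is at (318,222) under the jar, measured at (0.678,-0.1225); the jar is about 1-2 mm off. I'll lower it, correcting by 1.5 mm.

move_arm(
  steps=[
    [[-0.001,-0.001,0.025],0],
    [[-0.0015,-0.0015,0.05],0],
    [[-0.0015,-0.0015,0.07],0],
    [[-0.0015,-0.0015,0.083],0],
    [[-0.0015,-0.0015,0.09],0],
    [[-0.0015,-0.0015,0.094],0],
    [[-0.0015,-0.0015,0.097],0],
    [[-0.0015,-0.0015,0.098],0],
    [[-0.0015,-0.0015,0.098],0],
    [[-0.0015,-0.0015,0.098],0],
  ],
)

```text
time_s: 12.85
tool_pos: [0.6789, -0.1233, 0.0919]
tool_rot: [180.0, 0.0, -180.0]
force: [-1.5, -0.3, -1.0]
grip_width: 0.0476
```

move_arm(
  steps=[
    [[0,0,0.001],0],
    [[0,0,0.0015],0],
    [[0,0,0.0015],0],
    [[0,0,0.0015],0],
  ],
)

```text
time_s: 13.35
tool_pos: [0.6789, -0.1234, 0.0907]
tool_rot: [180.0, 0.0, -180.0]
force: [-1.0, 1.4, 3.9]
grip_width: 0.0469
```

In contact with the disc. Releasing and lifting straight off.

move_arm(
  steps=[
    [[0,0,-0.0005],0],
    [[0,0,-0.0005],0],
    [[0,0,-0.0005],0],
    [[0,0,-0.0005],0],
    [[0,0,-0.0005],0],
    [[0,0,-0.0005],0],
    [[0,0,-0.0005],0],
    [[0,0,-0.0005],0],
    [[0,0,-0.02],0],
    [[0,0,-0.05],0],
    [[0,0,-0.09],0],
    [[0,0,-0.13],0],
    [[0,0,-0.13],0],
    [[0,0,-0.13],0],
  ],
  hand=-1,
)

```text
time_s: 15.1
tool_pos: [0.6787, -0.1233, 0.2207]
tool_rot: [180.0, 0.0, -180.0]
force: [0.3, -0.4, -0.5]
grip_width: 0.087
```

```bash
python3 - <<'E'
from h import *
i,d,W,o=wrist()
print(o["tool_pos"],o["force"],o["grip_width"])
print("red w",sel(i,W,red,(.12,.16),(.677,-.122),.06))
print("disc w",sel(i,W,yel,(.04,.065),(.677,-.122),.06))
E
```

```text
[ 0.67869173 -0.12326556  0.22065975] [ 0.25719744 -0.38217325 -0.53274708] 0.08699348396446004
red w (2666, array([ 0.674 , -0.1221,  0.14  ]), 'rect', array([ 0.6768, -0.1229]), array([0.0419, 0.043 ]), 'circ', array([ 0.6769, -0.1226]), 0.0219)
disc w (1314, array([ 0.6615, -0.1225,  0.0543]), 'rect', array([ 0.6684, -0.123 ]), array([0.0495, 0.0665]), 'circ', array([ 0.6775, -0.1229]), 0.034)
```

The jar stands within 1 mm of the disc centre and is released. On to above the crank handle.

move_arm(
  steps=[
    [[0.04,-0.002,0],0],
    [[0.08,-0.003,0],0],
    [[0.12,-0.005,0],0],
    [[0.159,-0.006,0],0],
    [[0.159,-0.006,0],0],
    [[0.159,-0.006,0],0],
    [[0.159,-0.006,0],0],
    [[0.159,-0.006,0],0],
  ],
)

```text
time_s: 16.15
tool_pos: [0.5203, -0.1292, 0.2197]
tool_rot: [-180.0, -0.0, -180.0]
force: [0.7, -0.7, 0.4]
grip_width: 0.0875
```

```bash
python3 - <<'E'
from h import *
i,d,W,o=wrist()
cv2.imwrite("pics/w4.png",i[...,::-1])
print(o["tool_pos"],o["force"])
print("handletop",sel(i,W,any_,(.097,.11),(.519,-.128),.03))
print("boss",sel(i,W,lambda h,s,v:v<130,(.040,.049),(.49,-.16),.04))
print("boss any",sel(i,W,any_,(.041,.049),(.49,-.16),.04))
print("arm",sel(i,W,any_,(.0525,.062),(.49,-.16),.06))
E
```

```text
[ 0.52028818 -0.12924174  0.21970882] [ 0.65015659 -0.65582911  0.3537674 ]
handletop (430, array([ 0.5175, -0.1289,  0.1036]), 'rect', array([ 0.5182, -0.1289]), array([0.017 , 0.0171]), 'circ', array([ 0.5181, -0.1289]), 0.0092)
boss (2245, array([ 0.4866, -0.1656,  0.0461]), 'rect', array([ 0.49  , -0.1637]), array([0.0588, 0.0595]), 'circ', array([ 0.4922, -0.1604]), 0.0339)
boss any (2239, array([ 0.4867, -0.1656,  0.0461]), 'rect', array([ 0.49  , -0.1637]), array([0.0588, 0.0595]), 'circ', array([ 0.4922, -0.1604]), 0.0339)
arm (1379, array([ 0.4987, -0.152 ,  0.0579]), 'rect', array([ 0.5036, -0.1456]), array([0.07  , 0.0247]), 'circ', array([ 0.5025, -0.1449]), 0.0353)
```

View pics/w4.png

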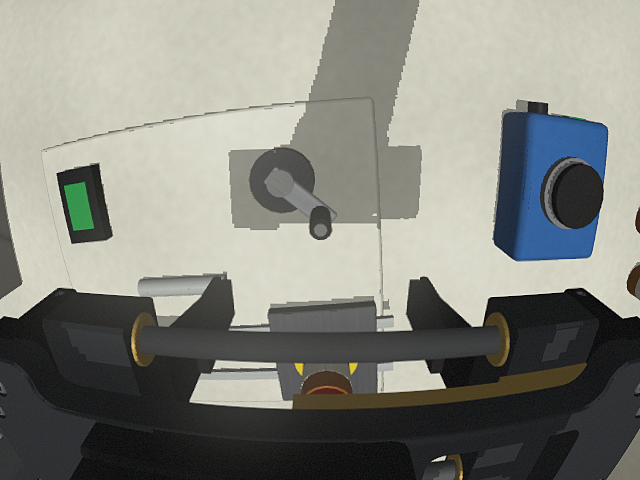

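Boss centre (0.490,-0.1637), handle (0.5185,-0.129): radius 0.045 m at about 50.6°, which agrees with the given geometry. The pad and jar are intact in view. Descending and closing on the handle.

move_arm(
  steps=[
    [[0.0015,0,0.04],0],
    [[0.0015,0,0.08],0],
    [[0.0015,0,0.11],0],
    [[0.0015,0,0.13],0],
    [[0.0015,0,0.14],0],
    [[0.0015,0,0.14],0],
    [[0.0015,0,0.14],0],
  ],
)

```text
time_s: 17.08
tool_pos: [0.519, -0.1295, 0.081]
tool_rot: [-180.0, 0.1, -180.0]
force: [-0.7, -0.7, 0.1]
grip_width: 0.0869
```

move_arm(
  steps=[
    [[0,0,0],0],
    [[0,0,0],0],
    [[0,0,0],0],
    [[0,0,0],0],
    [[0,0,0],0],
    [[0,0,0],0],
    [[0,0,0],0],
    [[0,0,0],0],
    [[0,0,0],0],
    [[0,0,0],0],
  ],
  hand=1,
  squeeze=20,
)

```text
time_s: 18.32
tool_pos: [0.5182, -0.1293, 0.08]
tool_rot: [180.0, 0.0, -180.0]
force: [0.7, -0.1, -0.4]
grip_width: 0.0171
```

```bash
python3 - <<'E'
import numpy as np
def t(a,n):
    f=np.radians(a-18*np.arange(n+1));x=.045*np.cos(f);y=.045*np.sin(f)
    print([[[round(-(x[k]-x[0]),4),round(y[k]-y[0],4),0],0] for k in range(1,n+1)])
t(50.6,5);t(-39.4,20);t(-39.4,15)
E
```

```text
[[[np.float64(-0.0093), np.float64(-0.0105), 0], 0], [[np.float64(-0.015), np.float64(-0.0234), 0], 0], [[np.float64(-0.0164), np.float64(-0.0374), 0], 0], [[np.float64(-0.0133), np.float64(-0.0512), 0], 0], [[np.float64(-0.0062), np.float64(-0.0633), 0], 0]]
[[[np.float64(0.0105), np.float64(-0.0093), 0], 0], [[np.float64(0.0234), np.float64(-0.015), 0], 0], [[np.float64(0.0374), np.float64(-0.0164), 0], 0], [[np.float64(0.0512), np.float64(-0.0133), 0], 0], [[np.float64(0.0633), np.float64(-0.0062), 0], 0], [[np.float64(0.0727), np.float64(0.0043), 0], 0], [[np.float64(0.0783), np.float64(0.0172), 0], 0], [[np.float64(0.0797), np.float64(0.0312), 0], 0], [[np.float64(0.0767), np.float64(0.045), 0], 0], [[np.float64(0.0695), np.float64(0.0571), 0], 0], [[np.float64(0.059), np.float64(0.0665), 0], 0], [[np.float64(0.0461), np.float64(0.0721), 0], 0], [[np.float64(0.0321), np.float64(0.0735), 0], 0], [[np.float64(0.0184), np.float64(0.0705), 0], 0], [[np.float64(0.0062), np.float64(0.0633), 0], 0], [[np.float64(-0.0031), np.float64(0.0528), 0], 0], [[np.float64(-0.0088), np.float64(0.
[... 214 characters left out ...]
[[np.float64(0.0234), np.float64(-0.015), 0], 0], [[np.float64(0.0374), np.float64(-0.0164), 0], 0], [[np.float64(0.0512), np.float64(-0.0133), 0], 0], [[np.float64(0.0633), np.float64(-0.0062), 0], 0], [[np.float64(0.0727), np.float64(0.0043), 0], 0], [[np.float64(0.0783), np.float64(0.0172), 0], 0], [[np.float64(0.0797), np.float64(0.0312), 0], 0], [[np.float64(0.0767), np.float64(0.045), 0], 0], [[np.float64(0.0695), np.float64(0.0571), 0], 0], [[np.float64(0.059), np.float64(0.0665), 0], 0], [[np.float64(0.0461), np.float64(0.0721), 0], 0], [[np.float64(0.0321), np.float64(0.0735), 0], 0], [[np.float64(0.0184), np.float64(0.0705), 0], 0], [[np.float64(0.0062), np.float64(0.0633), 0], 0]]
```

First quarter turn clockwise as a trial.

move_arm(
  steps=[
    [[-0.0093,-0.0105,0],0],
    [[-0.015,-0.0234,0],0],
    [[-0.0164,-0.0374,0],0],
    [[-0.0133,-0.0512,0],0],
    [[-0.0062,-0.0633,0],0],
    [[-0.0062,-0.0633,0],0],
    [[-0.0062,-0.0633,0],0],
  ],
)

```text
time_s: 19.2
tool_pos: [0.5233, -0.1949, 0.08]
tool_rot: [-179.9, -0.1, 179.9]
force: [-2.6, -2.2, 0.2]
grip_width: 0.0172
```

```bash
python3 - <<'E'
from h import *
i,d,W,o=wrist()
print(o["tool_pos"],o["force"],o["grip_width"])
i,_,W=cloud("top")
print("red",sel(i,W,red,(.12,.16),(.677,-.15),.08))
print("disc",sel(i,W,yel,(.04,.065),(.677,-.15),.08))
E
```

```text
[ 0.52325738 -0.1948589   0.08004101] [-2.57442452 -2.24705831  0.18994884] 0.017171588265905924
red (254, array([ 0.6778, -0.1393,  0.1386]), 'rect', array([ 0.6776, -0.1395]), array([0.0418, 0.0432]), 'circ', array([ 0.6778, -0.1406]), 0.0227)
disc (192, array([ 0.6692, -0.1313,  0.0528]), 'rect', array([ 0.6735, -0.1357]), array([0.0663, 0.0535]), 'circ', array([ 0.6789, -0.1394]), 0.0341)
```

The quarter turn worked: jar and stage moved together about 18 mm, with low forces. Next, a full turn.

move_arm(
  steps=[
    [[0.0105,-0.0093,0],0],
    [[0.0234,-0.015,0],0],
    [[0.0374,-0.0164,0],0],
    [[0.0512,-0.0133,0],0],
    [[0.0633,-0.0062,0],0],
    [[0.0727,0.0043,0],0],
    [[0.0783,0.0172,0],0],
    [[0.0797,0.0312,0],0],
    [[0.0767,0.045,0],0],
    [[0.0695,0.0571,0],0],
    [[0.059,0.0665,0],0],
    [[0.0461,0.0721,0],0],
    [[0.0321,0.0735,0],0],
    [[0.0184,0.0705,0],0],
    [[0.0062,0.0633,0],0],
    [[-0.0031,0.0528,0],0],
    [[-0.0088,0.0399,0],0],
    [[-0.0101,0.0259,0],0],
    [[-0.0071,0.0121,0],0],
    [[0,0,0],0],
  ],
)

```text
time_s: 21.8
tool_pos: [0.5251, -0.1928, 0.08]
tool_rot: [180.0, 0.1, -180.0]
force: [0.4, 5.0, 0.4]
grip_width: 0.0174
```

```bash
python3 - <<'E'
from h import *
i,_,W=cloud("scene")
o=env.get_obs()
print(o["tool_pos"],o["force"],o["grip_width"])
print("red",sel(i,W,red,(.12,.16),(.677,-.22),.1))
print("disc",sel(i,W,yel,(.04,.065),(.677,-.22),.1))
E
```

```text
[ 0.52322029 -0.19494197  0.08000378] [-1.34965593  1.98133924  1.05986763] 0.01759723884763891
red (218, array([ 0.6891, -0.2092,  0.1348]), 'rect', array([ 0.6867, -0.2134]), array([0.0426, 0.0382]), 'circ', array([ 0.6866, -0.2126]), 0.0224)
disc (196, array([ 0.6926, -0.2054,  0.0529]), 'rect', array([ 0.6877, -0.2133]), array([0.0593, 0.0651]), 'circ', array([ 0.687 , -0.2195]), 0.038)
```

Jar and disc have moved together about 93 mm. The last 270° follows, with a slight push into the stop.

move_arm(
  steps=[
    [[0.0105,-0.0093,0],0],
    [[0.0234,-0.015,0],0],
    [[0.0374,-0.0164,0],0],
    [[0.0512,-0.0133,0],0],
    [[0.0633,-0.0062,0],0],
    [[0.0727,0.0043,0],0],
    [[0.0783,0.0172,0],0],
    [[0.0797,0.0312,0],0],
    [[0.0767,0.045,0],0],
    [[0.0695,0.0571,0],0],
    [[0.059,0.0665,0],0],
    [[0.0461,0.0721,0],0],
    [[0.0321,0.0735,0],0],
    [[0.0184,0.0705,0],0],
    [[0.0062,0.0633,0],0],
    [[0.0027,0.0602,0],0],
    [[0.0027,0.0602,0],0],
    [[0.0027,0.0602,0],0],
  ],
)

```text
time_s: 24.1
tool_pos: [0.5191, -0.1294, 0.0796]
tool_rot: [179.7, -0.5, -179.9]
force: [-11.4, 4.4, 10.3]
grip_width: 0.0175
```

```bash
python3 - <<'E'
from h import *
i,_,W=cloud("scene")
cv2.imwrite("pics/s2.png",i[...,::-1])
o=env.get_obs()
print(o["tool_pos"],o["force"],o["grip_width"])
print("red",sel(i,W,red,(.12,.16),(.687,-.27),.1))
print("disc",sel(i,W,yel,(.04,.065),(.687,-.27),.1))
print("lens",sel(i,W,lambda h,s,v:v<50,(.19,.28),(.69,-.27),.06))
E
```

```text
[ 0.51910899 -0.12945895  0.07966425] [-11.63435701   4.70540201  10.48077637] 0.017077662225026026
red (199, array([ 0.6947, -0.2641,  0.1346]), 'rect', array([ 0.6917, -0.2685]), array([0.0396, 0.0382]), 'circ', array([ 0.6921, -0.2695]), 0.0212)
disc (177, array([ 0.6968, -0.2613,  0.0527]), 'rect', array([ 0.6927, -0.2666]), array([0.0559, 0.066 ]), 'circ', array([ 0.6894, -0.2715]), 0.0354)
lens (656, array([ 0.6982, -0.2575,  0.2415]), 'rect', array([ 0.6965, -0.259 ]), array([0.0198, 0.0416]), 'circ', array([ 0.6933, -0.2662]), 0.0209)
```

View pics/s2.png

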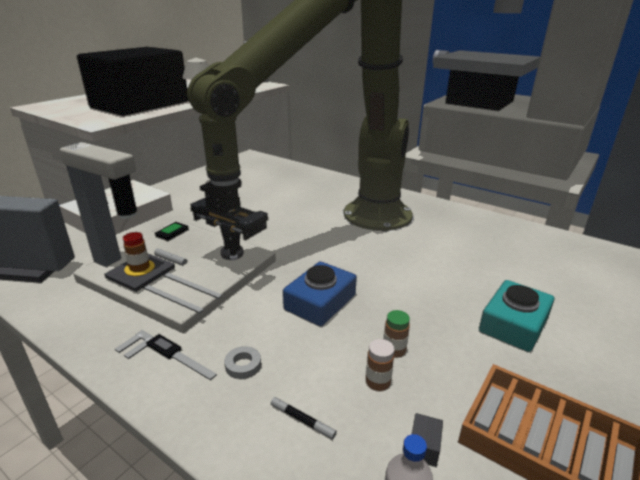

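The jar is standing under the lens at (135,255). The handle is back at its start angle with about 12 N against the stop, and the other jars stand. I'll relax, release and rise.

move_arm(
  steps=[
    [[0.001,0.001,0],0],
    [[0.002,0.002,0],0],
    [[0.002,0.002,0],0],
  ],
)

```text
time_s: 24.52
tool_pos: [0.5188, -0.1293, 0.0798]
tool_rot: [179.9, -0.2, -180.0]
force: [-7.1, 0.7, 5.3]
grip_width: 0.0174
```

move_arm(
  steps=[
    [[0,0,0],0],
    [[0,0,0],0],
    [[0,0,0],0],
    [[0,0,0],0],
    [[0,0,0],0],
    [[0,0,0],0],
    [[0,0,0],0],
    [[0,0,0],0],
    [[0,0,-0.02],0],
    [[0,0,-0.06],0],
    [[0,0,-0.1],0],
    [[0,0,-0.15],0],
    [[0,0,-0.15],0],
    [[0,0,-0.15],0],
    [[0,0,-0.15],0],
    [[0,0,-0.15],0],
  ],
  hand=-1,
)

```text
time_s: 26.52
tool_pos: [0.5191, -0.1304, 0.2288]
tool_rot: [180.0, -0.1, -180.0]
force: [0.6, -0.7, -0.4]
grip_width: 0.0873
```

```bash
python3 - <<'E'
from h import *
i,d,W,o=wrist()
print(o["tool_pos"],o["force"],o["grip_width"],o["time_s"])
print("handle",sel(i,W,any_,(.097,.11),(.519,-.128),.03))
print("pad",sel(i,W,blk,(.07,.095),(.491,.121),.04))
i,_,W=cloud("scene")
print("red",sel(i,W,red,(.12,.16),(.687,-.27),.1))
print("disc",sel(i,W,yel,(.04,.065),(.687,-.27),.1))
i,_,W=cloud("top")
print("pad",sel(i,W,blk,(.07,.095),(.491,.121),.04))
E
```

```text
[ 0.51909081 -0.1303552   0.22884586] [ 0.5937382  -0.68560348 -0.44713549] 0.08731087062060403 26.525
handle (402, array([ 0.5177, -0.129 ,  0.1035]), 'rect', array([ 0.5183, -0.1292]), array([0.0175, 0.017 ]), 'circ', array([ 0.5184, -0.129 ]), 0.0093)
pad (2586, array([0.4894, 0.1139, 0.0855]), 'rect', array([0.4898, 0.116 ]), array([0.068 , 0.0624]), 'circ', array([0.4898, 0.1157]), 0.0349)
red (197, array([ 0.6945, -0.2642,  0.1346]), 'rect', array([ 0.6924, -0.2682]), array([0.0383, 0.0381]), 'circ', array([ 0.6919, -0.2691]), 0.0207)
disc (177, array([ 0.6975, -0.2618,  0.0526]), 'rect', array([ 0.6924, -0.2684]), array([0.0617, 0.0655]), 'circ', array([ 0.6877, -0.2727]), 0.0376)
pad (392, array([0.4889, 0.1211, 0.0852]), 'rect', array([0.4893, 0.1213]), array([0.0521, 0.0574]), 'circ', array([0.489 , 0.1214]), 0.0291)
```

The handle is back at its start position after two turns, the pad is up (0.085), the jar is on the disc and the gripper is clear. Handing in.

```bash
python3 -c "
from cell import env
print(env.sign_off())"
```

```text
the job is handed in; nothing more can be done
None
```

The job is done and handed in at about 27 s of robot time; the sign-off gives no verdict.

- **Pad:** I pressed the red-capped jar on the blue shaker's pad to its hard stop, with about 18 N and the pad top at 0.076 m. I held it there for more than 2 s.
- **Placing:** I stood the jar on the yellow disc, about 1 mm off centre, and let go.
- **Crank:** I turned the crank two full turns clockwise by its handle until about 12 N built up against the stop.

**Last checks:**
- The handle is back at its starting angle.
- The jar and the disc sit together about 147–150 mm from where they started, under the lens. Partial views and the calibration limit this to a few mm.
- The pad is up again, at 0.085 m.
- The other two jars were standing in the last picture, taken just before I let go of the crank.
- The gripper is open and clear of everything.

No check failed. The measurements of partly hidden parts (disc, lens barrel) differed from each other by several mm, which fits those views being cut off.

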